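Hold a hinge leaf in line for its pin

TASK

First lay the loose steel hinge pin on the middle of the round cork trivet and let go of it, so that it is to hand. Then pick up the wood-backed hinge leaf that has one single middle knuckle, bring that knuckle between the two knuckles of the leaf on the jamb block so that all the holes line up for the pin, and finish while still holding it there: steady, level, in the air and borne by the gripper alone. Leave everything else where it is.

Things in the scene. Friction and masses are not known exactly. Their poses are not given: they have to be found in the camera images.
- pin_center (a point): Middle of the shank of the hinge pin: a bent steel rod 9 mm thick lying flat, shank 109 mm long along x (-54.5 to +54.5 mm), with a tail at the +x end bent sideways, reaching 29.5 mm to +y. 60 g. The point is on the rod's centre line, 4.5 mm above what it lies on
- trivet: Round cork trivet, 136 mm across and 8 mm thick, fixed flat on the bench; origin at the centre of its underside
- leaf_center (a point): Grip centre of the loose leaf to use: wooden batten under a steel leaf, 80 mm long (x -50 to +30 mm), 56 mm wide (y -28 to +28), 30 mm high, one steel knuckle standing out at the +x end. Lies flat on the bench, point half-way up (15 mm), x towards the knuckle, z up. 0.2 to 0.34 kg, balanced within 8 mm of this point
- leaf_bore (a point): Centre of the hole in that leaf's single knuckle: 47 mm ahead (+x) of leaf_center and 3 mm higher. Barrel 24 mm in diameter, 25 mm long, its 14 mm hole along y, joined to the leaf by a tongue 25 mm wide, flush with the leaf's top. Axes as leaf_center
- jamb_bore (a point): Hinge axis of the fixed leaf, halfway between its two knuckles, 100 mm up. Holes (14 mm) along y, level; x points into the block. Barrels 24 mm thick fill y = 15 to 40 mm on either side: a 30 mm gap, open above and below. Block: near face at x = 15 mm, 70 mm deep, 130 wide, top flush with the barrels at 112 mm. Aligned when leaf_bore is at this point, leaf x along this x
- odd_leaf_center (a point): Grip centre of the other loose leaf, not to be used: the same batten and plate, but with two short knuckles at its end and a gap between them. Lies flat, point half-way up (15 mm), x towards the knuckles
- dish: Bystander: small white bowl, 100 mm across, 35 mm high; origin under its centre
- mug: Bystander: mug, 76 mm across, 90 mm high, handle at +y; origin under its centre
- jar: Bystander: glass jar, 60 mm across, 80 mm high; origin under its centre
- screwdriver: Bystander: screwdriver lying along its x, about 0.2 m long; origin under its middle
- brush: Bystander: brush lying along its x, about 0.2 m long; origin under its middle
Mind the look-alikes: they are no part of the job. Leave any pink look-alike of the part that bears leaf_center alone.

How it is judged:
By the outcome, as a careful person would: the job done as asked, in the order asked, and still so for the second after the job is handed in, while the arm keeps its last pose, push and grip.
It also fails if it takes over 58 s, if anything falls off the work surface, if the arm or the gripper's body presses on something with over 40 N, if the wrist force passes 120 N, or if a joint passes its speed limit or range.

ROBOT

A 7-joint arm with a two-finger parallel gripper is mounted at the origin on the work surface. World frame = base frame: x ahead of the robot, y to its left, z up, the work surface at z = 0. Lengths are in mm, angles in rad, forces in N, time in s.
With the tool pointing down it reaches from about 400 to 900 mm from the base axis. Payload 5.5 kg.
Tool frame: the origin (TCP) lies midway between the tips of the shut fingers; the grasp point (between the pads) lies 19 mm behind it; z points along the fingers, y is the line along which they close (so a half turn about z gives the same grasp; the last joint's range is limited). The gripper opens to 92 mm and grips with 3 to 60 N. Pads are 19 mm wide; open, the fingers measure 130 mm over their backs; the gripper's body (75 mm by 190 mm) begins 47 mm behind the grasp point.
Start: joints at [-0.866, 0.501, -0.427, 1.55, 0.221, 1.138, -0.21], TCP at [277.883, 587.606, 226.729] pointing down, gripper open.
Joint ranges: [-2.88, 2.88], [-0.31, 2.03], [-1.54, 1.56], [0.2, 2.42], [-1.41, 4.55], [0.19, 2.02], [-2.57, 2.57]. Speed limits (rad/s): [2.57, 2.57, 3.14, 3.14, 3.14, 3.14, 3.14].

INTERFACE

Orientations are given as a unit quaternion [x, y, z, w].
In Python, from station import arm, optics, order gives the robot as it stands.
- The arm moves only by the shell command python3 -m handwheel 'ROWS' [FORCE]. ROWS is JSON, one flat list of numbers, 7 for each row, row after row: the gripper command: -1 is shut, 1 is fully open, values between are in proportion, then the shift along the world's x, y, z in m, then the turn, a rotation vector about the world's x, y, z in rad. In form: [claw, x, y, z, ax, ay, az, claw, x, y, z, ax, ay, az, ...]. A call has 1 to 20 rows; each row shifts and turns the commanded pose from where the row before left it; what a row does not reach is not made up. A row lasts 1/12 s, in which the tool goes at most 41.7 mm and 7.16 degrees, less where a joint would pass 70% of its speed; a pose out of reach is approached as far as the arm can. A call is refused whole if a number of a shift passes 0.0417 or a number of a turn 0.125, either way. A call with a gripper value outside its range is refused whole. The fingers move at their own pace and stop on an object; FORCE is the grip in N (left out, the last holds). Time passes only in rows, so rows that do not move let the fingers close. It gives the time, the measured TCP pose, the force, the opening and the grip force at its end, in the units of the state.
- arm.get_state(): the state, without advancing time (a new reading comes with each control period).
- optics.camera(name): name is "scene" or "top"; returns a dict with "frame" (400x640x3 uint8, red, green, blue), "camera_matrix" (3x3 intrinsics, pixels), "pose" (4x4, takes a point from camera to world coordinates). Camera axes: x right, y down, z forward; pixel columns grow to the right and rows downward; lengths in mm; the calibration is good to about 2 mm. A picture is of the moment at which its call begins. There is no depth.
- order.job_done(): hands the job in; it is judged then, once.
The state is a dict: "t": time; "joint_pos": joint angles; "qvel": joint speeds; "joint_efforts": joint torques, N m; "tcp_pos": TCP position; "eef_rot": TCP orientation; "wrist_force": force on the tool from outside, world axes, zero at the start; "moment": the same for the moment, N m; "width": opening from 0.0 (shut) to 1.0 (fully open); "gripper_force": force on a finger pad.
Only numpy, scipy, OpenCV 4.12 (cv2) and the standard library are available. Lean on these libraries where they do the work, as an engineer would, in place of code of your own. Each camera call takes 0.05 s, during which the arm holds its last target. There are 200 camera calls.

## Working session

There is one attempt and no reset: what is moved stays moved. The work goes in short steps, Python scripts to look and compute and a shell command to move; the robot and the scene stay as the last step left them, time stands still between calls to the robot, and variables do not carry over. Pictures are saved under pics/ and viewed, at most 10 in all, crops included, and the job is handed in when it is done.

```bash
ls; mkdir -p pics; cat > h.py <<'E'
import numpy as np, cv2
from station import arm, optics, order
def cam(n):
    c=optics.camera(n); return c["frame"][:,:,::-1].copy(),np.array(c["camera_matrix"]),np.array(c["pose"])
def ray(K,P,uv,z):
    d=P[:3,:3]@np.linalg.solve(K,[uv[0],uv[1],1.]); o=P[:3,3]
    return o+d*(z-o[2])/d[2]
def proj(K,P,X):
    c=P[:3,:3].T@(np.array(X,float)-P[:3,3]); p=K@c; return p[:2]/p[2]
E
python3 - <<'E'
from h import *
for n in("scene","top"):
    f,K,P=cam(n); cv2.imwrite(f"pics/{n}0.png",f); print(n,K.round(1).tolist(),P.round(3).tolist())
print(arm.get_state())
E
```

```text
pics
scene [[504.0, 0.0, 316.4], [0.0, 504.0, 199.8], [0.0, 0.0, 1.0]] [[-0.096, 0.723, -0.684, 1476.863], [0.995, 0.056, -0.08, 205.155], [-0.02, -0.688, -0.725, 1125.396], [0.0, 0.0, 0.0, 1.0]]
top [[455.4, 0.0, 321.8], [0.0, 455.4, 202.1], [0.0, 0.0, 1.0]] [[-0.002, -0.998, 0.056, 436.227], [-1.0, 0.002, 0.01, 77.14], [-0.01, -0.056, -0.998, 1345.439], [0.0, 0.0, 0.0, 1.0]]
{'t': 0.1, 'joint_pos': array([-0.86577678,  0.50178116, -0.4268133 ,  1.55135063,  0.22074607,
        1.13828017, -0.21031119]), 'qvel': array([-0.0005623 , -0.00172466, -0.00192808, -0.00223844,  0.00014272,
        0.00027095, -0.00071061]), 'joint_efforts': array([-1.09591341e-02, -5.67878473e+01, -5.83822310e+00, -2.79914957e+01,
       -6.89880992e-02,  2.41024996e-02,  3.19065214e-05]), 'tcp_pos': array([277.67216274, 587.00266027, 225.76343364]), 'eef_rot': array([ 2.19107238e-01,  9.75700378e-01, -8.52105923e-04, -2.54012337e-04]), 'wrist_force': array([-0.28178393, -0.65868823, -0.79322679]), 'moment': array([-0.01634539, -0.0154654 ,  0.07876152]), 'gripper_force': 0.0, 'width': 0.9993211061203532}
```

View pics/top0.png

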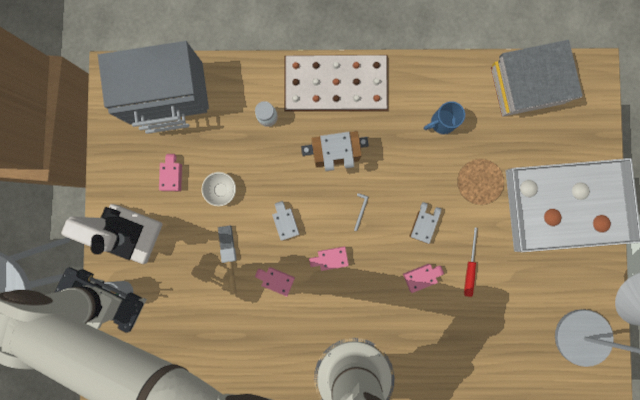

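View pics/scene0.png

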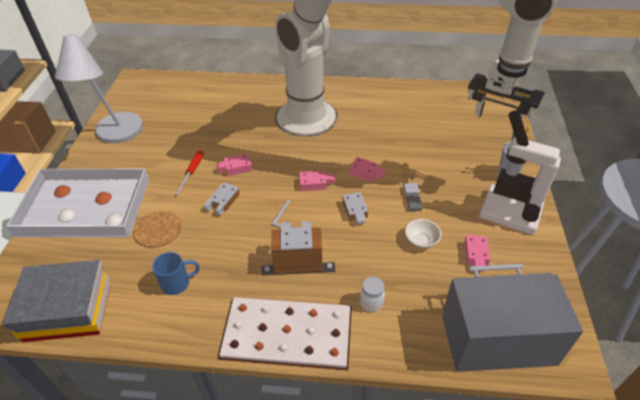

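The top view shows these candidates:
- **Grey leaf at (286,221):** looks like a single knuckle.
- **Grey leaf at (426,224):** two knuckles, the odd one.
- **Pink look-alikes:** (170,175), (332,258), (275,281) and (424,276).
- **Grey brush:** (227,244).
- **Pin:** only (361,210).
- **Trivet:** (481,182).
- **Jamb block:** (336,150).

I choose the grey leaf at (286,221) and will check it in a close crop.

```bash
python3 - <<'E'
from h import *
f=cv2.imread("pics/top0.png")
c=cv2.resize(f[125:255,262:452],None,fx=4,fy=4,interpolation=cv2.INTER_CUBIC); cv2.imwrite("pics/crop1.png",c)
E
```

```text
(no output)
```

View pics/crop1.png

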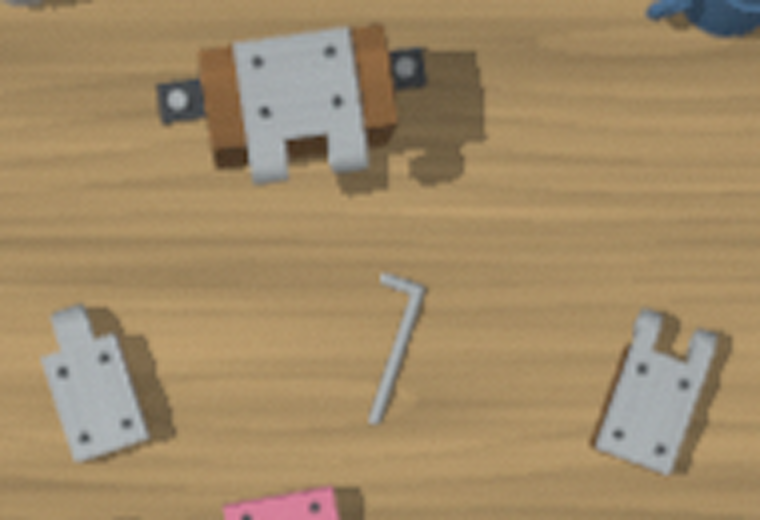

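The crop confirms the leaf at crop (95,385), full-image (286,221). It has a single knuckle at crop (70,322), and the other grey leaf has two. The pin runs from crop (375,422) to (422,288), with its tail ending at (383,277).

```bash
cat > m.py <<'E'
from h import *
def grey(f,roi,s=45,v=105):
    h=cv2.cvtColor(f,cv2.COLOR_BGR2HSV); m=((h[:,:,1]<s)&(h[:,:,2]>v)).astype(np.uint8)
    z=np.zeros_like(m); x0,y0,x1,y1=roi; z[y0:y1,x0:x1]=m[y0:y1,x0:x1]; return z
def big(m):
    c=max(cv2.findContours(m,cv2.RETR_EXTERNAL,cv2.CHAIN_APPROX_NONE)[0],key=cv2.contourArea); return c[:,0].astype(float)
def up(f,roi,k=6):   # upscaled roi: contour in full-image pixels
    x0,y0,x1,y1=roi; g=cv2.resize(f[y0:y1,x0:x1],None,fx=k,fy=k,interpolation=cv2.INTER_CUBIC); 
    return g,lambda p:(np.array(p,float)+.5)/k-.5+[x0,y0]
def outline(f,K,P,roi,z,**a):
    g,b=up(f,roi); p=b(big(grey(g,(0,0,9999,9999),**a)))
    return np.array([ray(K,P,q,z)[:2] for q in p])
def rect(w):
    (c,s,a)=cv2.minAreaRect(w.astype(np.float32)); return np.round(c,1),np.round(s,1),round(a,1),np.round(cv2.boxPoints((c,s,a)),1).tolist()
E
python3 - <<'E'
from m import *
f,K,P=cam("top")
print("leaf",rect(outline(f,K,P,(268,195,305,245),30)))
w=outline(f,K,P,(315,128,362,175),112); print("jamb",rect(w)); print(w[np.argsort(w[:,0])[:5]])
w=outline(f,K,P,(350,188,372,235),4.5); print("pin",rect(w))
g,b=up(f,(350,188,372,235)); 
m=grey(g,(0,0,999,999)); ys,xs=np.nonzero(m); p=b(np.c_[xs,ys])
sh=p[p[:,1]>200]; W=np.array([ray(K,P,q,4.5)[:2] for q in sh]); vx,vy,x0,y0=cv2.fitLine(W.astype(np.float32),cv2.DIST_L2,0,.01,.01).ravel()
A=np.array([ray(K,P,q,4.5)[:2] for q in p]); d=np.array([vx,vy]); t=(A-[x0,y0])@d; n=(A-[x0,y0])@[-vy,vx]
print("shank dir",d,"t",t.min(),t.max(),"n",n.min(),n.max(),"p0",x0,y0)
h=cv2.cvtColor(f,cv2.COLOR_BGR2HSV)
print(f[182,481],h[182,481],h[150,481])
m=np.zeros(h.shape[:2],np.uint8); r=(slice(150,215),slice(450,510)); m[r]=((h[r][:,:,0]<18)&(h[r][:,:,1]>115)).astype(np.uint8)
c=big(m); W=np.array([ray(K,P,q,8)[:2] for q in c]); print("trivet",cv2.minEnclosingCircle(W.astype(np.float32)),rect(W))
cv2.imwrite("pics/m.png",m*255)
E
```

```text
leaf (array([459.7, 199.3]), array([109.,  58.]), 18.3, [[398.8999938964844, 209.6999969482422], [417.1000061035156, 154.60000610351562], [520.5999755859375, 188.89999389648438], [502.29998779296875, 244.0]])
jamb (array([645.2,  47.7]), array([99.3, 82.1]), 7.5, [[590.5999755859375, 81.9000015258789], [601.2999877929688, 0.5], [699.7999877929688, 13.399999618530273], [689.0999755859375, 94.80000305175781]])
[[591.64205138  75.33639838]
 [591.64342809  75.79020702]
 [591.6448048   76.24401891]
 [591.64618153  76.69783404]
 [591.64755827  77.15165241]]
pin (array([481.6, -25. ]), array([ 33.1, 110.7]), 85.0, [[425.1000061035156, -36.70000076293945], [535.2999877929688, -46.29999923706055], [538.2000122070312, -13.300000190734863], [427.8999938964844, -3.700000047683716]])
shank dir [ 0.94398296 -0.32999423] t -47.70044356462525 61.10278517207342 n -4.9022622431862395 29.878870762828964 p0 472.40216 -22.498257
[ 88 125 163] [ 15 117 163] [ 18 108 158]
trivet ((573.271484375, -375.5435791015625), 66.2647476196289) (array([ 574.4, -372.5]), array([109.7, 126.4]), 69.1, [[495.79998779296875, -401.29998779296875], [613.9000244140625, -446.29998779296875], [653.0, -343.79998779296875], [534.7999877929688, -298.79998779296875]])
```

```bash
python3 -m handwheel '[1,0.0116,-0.0341,0,0,0,0.0058, 1,0.0116,-0.0341,0,0,0,0.0058, 1,0.0116,-0.0341,0,0,0,0.0058, 1,0.0116,-0.0341,0,0,0,0.0058, 1,0.0116,-0.0341,0,0,0,0.0058, 1,0.0116,-0.0341,0,0,0,0.0058, 1,0.0116,-0.0341,0,0,0,0.0058, 1,0.0116,-0.0341,0,0,0,0.0058, 1,0.0116,-0.0341,0,0,0,0.0058, 1,0.0116,-0.0341,0,0,0,0.0058, 1,0.0116,-0.0341,0,0,0,0.0058, 1,0.0116,-0.0341,0,0,0,0.0058, 1,0.0116,-0.0341,0,0,0,0.0058, 1,0.0116,-0.0341,0,0,0,0.0058, 1,0.0116,-0.0341,0,0,0,0.0058, 1,0.0116,-0.0341,0,0,0,0.0058, 1,0.0116,-0.0341,0,0,0,0.0058, 1,0.0116,-0.0341,0,0,0,0.0058, 1,0,0,0,0,0,0, 1,0,0,0,0,0,0]'
python3 - <<'E'
from m import *
f,K,P=cam("top"); f2,K2,P2=cam("scene"); cv2.imwrite("pics/t2.png",f); cv2.imwrite("pics/s2.png",f2)
for u in [(456.5,182),(505.5,182),(481,158),(481,206)]: print(ray(K,P,u,8).round(1))
# trivet via scene view: texture colour
for n,F,k,p in(("top",f,K,P),("sc",f2,K2,P2)):
    c=np.array([proj(k,p,[573+68*np.cos(a),-375+68*np.sin(a),8]) for a in np.linspace(0,6.28,40)]); 
    x0,y0=c.min(0).astype(int)-8; x1,y1=c.max(0).astype(int)+8
    g=cv2.resize(F[y0:y1,x0:x1],None,fx=5,fy=5); q=((c-[x0,y0]+.5)*5).astype(np.int32); cv2.polylines(g,[q],True,(0,255,0),1); cv2.imwrite(f"pics/tr_{n}.png",g)
a=cv2.imread("pics/tr_top.png"); b=cv2.imread("pics/tr_sc.png"); H=max(a.shape[0],b.shape[0])
cv2.imwrite("pics/tr.png",np.hstack([cv2.copyMakeBorder(i,0,H-i.shape[0],0,0,cv2.BORDER_CONSTANT) for i in(a,b)]))
E
```

```text
t: 1.82
tcp_pos: [486.8, -28.5, 226.4]
eef_rot: [0.17, 0.985, -0.0, -0.0]
wrist_force: [-0.7, 0.4, 0.4]
width: 1.003
gripper_force: 0.0
[ 569.3 -306.2    8. ]
[ 568.9 -449.7    8. ]
[ 640.2 -379.5    8. ]
[ 498.5 -376.5    8. ]
```

View pics/tr.png

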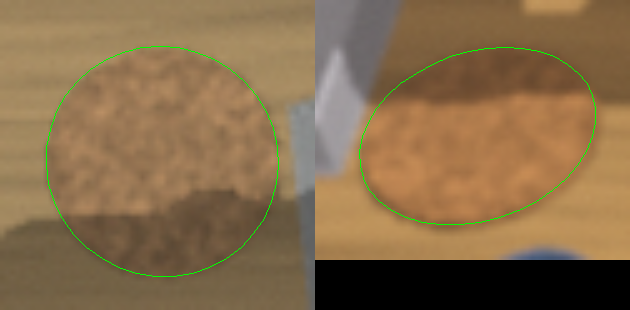

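The drawn circle matches the trivet in both views, so its centre is about (573,-375). I'll go down and grip the pin.

```bash
python3 -m handwheel '[1,0,0,-0.026,0,0,0, 1,0,0,-0.026,0,0,0, 1,0,0,-0.026,0,0,0, 1,0,0,-0.026,0,0,0, 1,0,0,-0.026,0,0,0, 1,0,0,-0.026,0,0,0, 1,0,0,-0.026,0,0,0, 1,0,0,-0.022,0,0,0, 1,0,0,-0.014,0,0,0, 1,0,0,-0.006,0,0,0, 1,0,0,0,0,0,0, 1,0,0,0,0,0,0]' 25
python3 - <<'E'
from h import *
s=arm.get_state(); print(s["tcp_pos"],s["wrist_force"])
E
```

```text
t: 2.92
tcp_pos: [486.8, -25.0, 3.1]
eef_rot: [0.167, 0.986, 0.0, -0.0]
wrist_force: [0.0, 0.0, 0.2]
width: 1.001
gripper_force: 0.0
[486.82688166 -24.99882508   3.08178333] [0.0378155  0.01336817 0.24148174]
```

```bash
python3 -m handwheel '[1,0,0,-0.001,0,0,0, -1,0,0,0,0,0,0, -1,0,0,0,0,0,0, -1,0,0,0,0,0,0, -1,0,0,0,0,0,0, -1,0,0,0,0,0,0, -1,0,0,0,0,0,0, -1,0,0,0,0,0,0, -1,0,0,0,0,0,0]' 25
```

```text
t: 3.67
tcp_pos: [486.7, -26.2, 1.7]
eef_rot: [0.168, 0.986, -0.0, -0.0]
wrist_force: [0.3, -1.0, -0.3]
width: 0.47
gripper_force: 0.0
```

```bash
python3 -m handwheel '[-1,0,0,0,0,0,0, -1,0,0,0,0,0,0, -1,0,0,0,0,0,0, -1,0,0,0,0,0,0, -1,0,0,0,0,0,0, -1,0,0,0,0,0,0, -1,0,0,0,0,0,0, -1,0,0,0,0,0,0]' 25
```

```text
t: 4.33
tcp_pos: [486.7, -26.2, 1.7]
eef_rot: [0.168, 0.986, 0.0, 0.0]
wrist_force: [-0.1, 0.4, 0.2]
width: 0.084
gripper_force: 25.0
```

```bash
python3 -m handwheel '[-1,0,0,0.012,0,0,0, -1,0,0,0.024,0,0,0, -1,0,0,0.03,0,0,0, -1,0,0,0.03,0,0,0, -1,0,0,0.02,0,0,0, -1,0.0065,-0.0245,0,0,0,0.087, -1,0.0065,-0.0245,0,0,0,0.087, -1,0.0065,-0.0245,0,0,0,0.087, -1,0.0065,-0.0245,0,0,0,0.087, -1,0.0065,-0.0245,0,0,0,0.087, -1,0.0065,-0.0245,0,0,0,0.087, -1,0.0065,-0.0245,0,0,0,0.087, -1,0.0065,-0.0245,0,0,0,0.087, -1,0.0065,-0.0245,0,0,0,0.087, -1,0.0065,-0.0245,0,0,0,0.087, -1,0.0065,-0.0245,0,0,0,0.087, -1,0.0065,-0.0245,0,0,0,0.087, -1,0.0065,-0.0245,0,0,0,0.087, -1,0.0065,-0.0245,0,0,0,0.087]' 25
python3 -m handwheel '[-1,0,0,0,0,0,0, -1,0,0,0,0,0,0, -1,0,0,0,0,0,0]' 25
python3 - <<'E'
from h import *
print(arm.get_state()["joint_pos"].round(2))
f,K,P=cam("top"); g,K2,P2=cam("scene")
a=cv2.resize(f[90:260,410:560],None,fx=3,fy=3); b=cv2.resize(g[130:300,90:240],None,fx=3,fy=3)
cv2.imwrite("pics/p3.png",np.hstack([a[:,:390],b[:,:400]]))
E
```

```text
t: 5.92
tcp_pos: [575.5, -361.6, 116.4]
eef_rot: [-0.417, 0.909, 0.001, -0.002]
wrist_force: [1.0, 2.7, -3.9]
width: 0.084
gripper_force: 25.0
t: 6.17
tcp_pos: [573.9, -359.9, 114.5]
eef_rot: [-0.415, 0.91, 0.003, -0.002]
wrist_force: [1.1, -0.0, 0.2]
width: 0.085
gripper_force: 25.0
[ 0.98  0.74 -0.7   1.55  0.53  1.05  2.57]
```

View pics/p3.png

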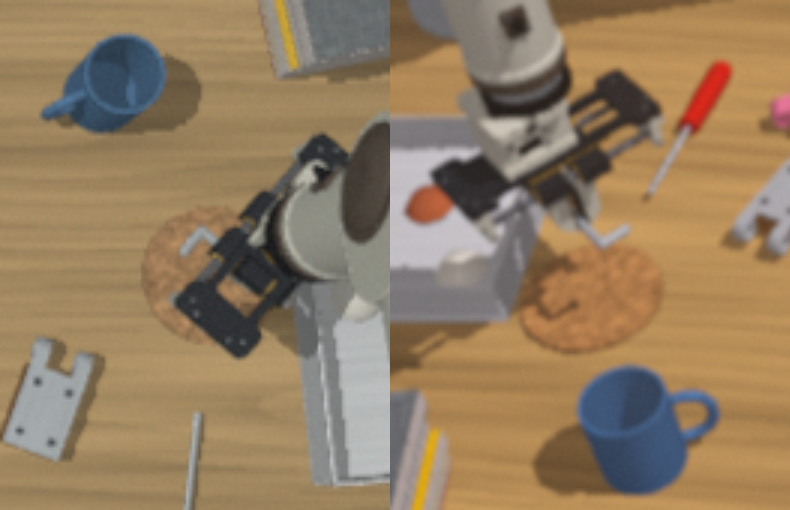

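The pin is held across the fingers, level, just above the trivet; its tail shows at (195,240) in the left half. Joint 7 has reached its range limit, so I'll turn back about 20° and correct the position.

```bash
python3 -m handwheel '[-1,0,0,0,0,0,-0.09, -1,0,0,0,0,0,-0.09, -1,0,0,0,0,0,-0.09, -1,0,0,0,0,0,-0.08, -1,0.002,-0.003,0,0,0,0, -1,0.002,-0.004,0,0,0,0, -1,0,0,0,0,0,0, -1,0,0,0,0,0,0]' 25
python3 - <<'E'
from h import *
from scipy.spatial.transform import Rotation as R
s=arm.get_state(); print(s["joint_pos"].round(2),s["tcp_pos"],R.from_quat(s["eef_rot"]).as_matrix().round(3))
E
```

```text
t: 6.93
tcp_pos: [579.5, -367.1, 116.1]
eef_rot: [-0.252, 0.968, 0.002, -0.002]
wrist_force: [0.5, -0.2, -0.9]
width: 0.084
gripper_force: 25.0
[ 0.94  0.73 -0.62  1.53  0.47  1.04  2.27] [ 579.54050084 -367.07142524  116.10913569] [[-0.873 -0.489 -0.004]
 [-0.489  0.873  0.002]
 [ 0.003  0.004 -1.   ]]
```

```bash
python3 -m handwheel '[-1,0.0005,-0.0035,-0.02,0,0,0, -1,0,0,-0.025,0,0,0, -1,0,0,-0.025,0,0,0, -1,0,0,-0.018,0,0,0, -1,0,0,-0.01,0,0,0, -1,0,0,-0.005,0,0,0, -1,0,0,-0.0015,0,0,0, -1,0,0,0,0,0,0, -1,0,0,0,0,0,0]' 25
```

```text
t: 7.68
tcp_pos: [580.7, -371.0, 12.7]
eef_rot: [-0.252, 0.968, 0.001, -0.001]
wrist_force: [0.4, -0.4, -0.8]
width: 0.088
gripper_force: 25.0
```

```bash
python3 -m handwheel '[-1,0,0,-0.0015,0,0,0, -1,0,0,-0.001,0,0,0, -1,0,0,0,0,0,0, -1,0,0,0,0,0,0]' 25
```

```text
t: 8.02
tcp_pos: [580.3, -371.0, 9.8]
eef_rot: [-0.251, 0.968, 0.001, -0.001]
wrist_force: [-0.4, -0.8, 3.9]
width: 0.088
gripper_force: 25.0
```

```bash
python3 -m handwheel '[0,0,0,0,0,0,0, 0,0,0,0,0,0,0, 0,0,0,0,0,0,0, 0,0,0,0,0,0,0, 0,0,0,0,0,0,0, 0,0,0,0,0,0,0, 1,0,0,0.01,0,0,0, 1,0,0,0.03,0,0,0, 1,0,0,0.035,0,0,0, 1,0,0,0.035,0,0,0, 1,0,0,0.03,0,0,0, 1,-0.007,0.033,0,0,0,0, 1,-0.007,0.033,0,0,0,0, 1,-0.007,0.033,0,0,0,0, 1,-0.007,0.033,0,0,0,0, 1,-0.007,0.033,0,0,0,0, 1,-0.007,0.033,0,0,0,0, 1,-0.007,0.033,0,0,0,0, 1,-0.007,0.033,0,0,0,0]'
python3 - <<'E'
from m import *
f,K,P=cam("top"); g,K2,P2=cam("scene"); cv2.imwrite("pics/t4.png",f)
a=cv2.resize(f[140:230,435:525],None,fx=4,fy=4); b=cv2.resize(g[190:265,115:205],None,fx=4,fy=4)
b=cv2.copyMakeBorder(b,0,a.shape[0]-b.shape[0],0,0,cv2.BORDER_CONSTANT); cv2.imwrite("pics/p4.png",np.hstack([a,b]))
print(rect(outline(f,K,P,(460,160,500,205),12.5,s=70)))
E
```

```text
t: 9.6
tcp_pos: [523.3, -105.3, 149.6]
eef_rot: [-0.251, 0.968, 0.002, -0.001]
wrist_force: [0.5, 0.1, 0.2]
width: 1.002
gripper_force: 0.0
(array([ 547.5, -323.5]), array([19.9, 89.1]), 88.9, [[502.70001220703125, -332.6000061035156], [591.7999877929688, -334.29998779296875], [592.2000122070312, -314.3999938964844], [503.1000061035156, -312.70001220703125]])
```

View pics/p4.png

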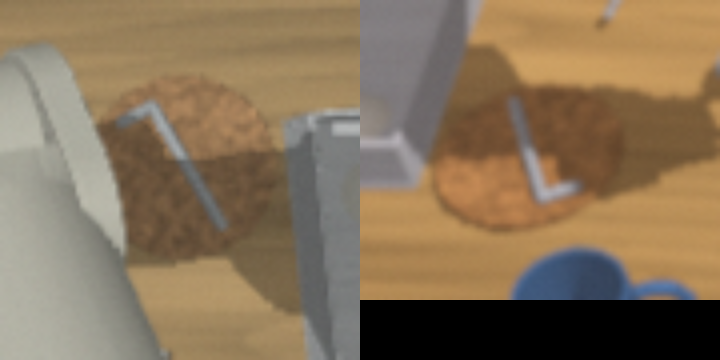

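The pin lies across the trivet with its shank middle at about px (481.5,181.5), which is on the trivet centre, and it has been released. Next is the leaf.

```bash
python3 -m handwheel '[1,-0.0062,0.0276,0,0,0,-0.017, 1,-0.0062,0.0276,0,0,0,-0.017, 1,-0.0062,0.0276,0,0,0,-0.017, 1,-0.0062,0.0276,0,0,0,-0.017, 1,-0.0062,0.0276,0,0,0,-0.017, 1,-0.0062,0.0276,0,0,0,-0.017, 1,-0.0062,0.0276,0,0,0,-0.017, 1,-0.0062,0.0276,0,0,0,-0.017, 1,-0.0062,0.0276,0,0,0,-0.017, 1,-0.0062,0.0276,0,0,0,-0.017, 1,-0.0062,0.0276,0,0,0,-0.017, 1,0,0,-0.02,0,0,0, 1,0,0,-0.03,0,0,0, 1,0,0,-0.03,0,0,0, 1,0,0,-0.01,0,0,0, 1,0,0,0,0,0,0, 1,0,0,0,0,0,0, 1,0,0,0,0,0,0]' 45
python3 - <<'E'
from h import *
from scipy.spatial.transform import Rotation as R
s=arm.get_state(); M=R.from_quat(s["eef_rot"]).as_matrix(); print(s["joint_pos"].round(2),s["tcp_pos"],M.round(3),np.degrees(np.arctan2(-M[1,0],-M[0,0])))
E
```

```text
t: 11.2
tcp_pos: [456.7, 197.6, 60.3]
eef_rot: [-0.16, 0.987, 0.003, -0.0]
wrist_force: [-0.1, -0.1, 0.7]
width: 1.001
gripper_force: 0.0
[ 0.1   0.54 -0.69  2.04  0.51  0.73  0.99] [456.6612688  197.58995613  60.26052808] [[-0.949 -0.316 -0.002]
 [-0.316  0.949  0.005]
 [ 0.     0.005 -1.   ]] 18.408158738264902
```

```bash
python3 -m handwheel '[1,-0.0012,0,-0.02,0,0,0, 1,0,0,-0.02,0,0,0, 1,0,0,-0.012,0,0,0, 1,0,0,-0.0055,0,0,0, 1,0,0,0,0,0,0, -1,0,0,0,0,0,0, -1,0,0,0,0,0,0, -1,0,0,0,0,0,0, -1,0,0,0,0,0,0, -1,0,0,0,0,0,0, -1,0,0,0,0,0,0, -1,0,0,0,0,0,0, -1,0,0,0,0,0,0, -1,0,0,0,0,0,0]' 45
```

```text
t: 12.37
tcp_pos: [454.4, 197.8, 1.6]
eef_rot: [-0.16, 0.987, 0.003, -0.001]
wrist_force: [-1.0, 2.6, 5.3]
width: 0.607
gripper_force: 45.0
```

```bash
python3 -m handwheel '[-1,0,0,0.006,0,0,0, -1,0,0,0.015,0,0,0, -1,0,0,0.02,0,0,0, -1,0,0,0.02,0,0,0, -1,0,0,0.015,0,0,0, -1,0,0,0.006,0,0,0, -1,0.0061,-0.0211,0,0,0,-0.0236, -1,0.0061,-0.0211,0,0,0,-0.0236, -1,0.0061,-0.0211,0,0,0,-0.0236, -1,0.0061,-0.0211,0,0,0,-0.0236, -1,0.0061,-0.0211,0,0,0,-0.0236, -1,0.0061,-0.0211,0,0,0,-0.0236, -1,0.0061,-0.0211,0,0,0,-0.0236, -1,0.0061,-0.0211,0,0,0,-0.0236, -1,0,0,0,0,0,0, -1,0,0,0,0,0,0, -1,0,0,0,0,0,0, -1,0,0,0,0,0,0]' 45
python3 - <<'E'
from m import *
from scipy.spatial.transform import Rotation as R
s=arm.get_state(); M=R.from_quat(s["eef_rot"]).as_matrix(); print(s["tcp_pos"],M.round(4).tolist(),np.degrees(np.arctan2(-M[1,0],-M[0,0])),s["moment"])
f,K,P=cam("top"); g,K2,P2=cam("scene"); cv2.imwrite("pics/t5.png",f); cv2.imwrite("pics/s5.png",g)
a=cv2.resize(f[120:220,290:390],None,fx=4,fy=4,interpolation=cv2.INTER_CUBIC); b=cv2.resize(g[170:290,250:350],None,fx=4,fy=4,interpolation=cv2.INTER_CUBIC)
a=cv2.copyMakeBorder(a,0,b.shape[0]-a.shape[0],0,0,cv2.BORDER_CONSTANT); cv2.imwrite("pics/p5.png",np.hstack([a,b]))
E
```

```text
t: 13.87
tcp_pos: [502.3, 29.3, 83.0]
eef_rot: [-0.067, 0.998, 0.003, -0.002]
wrist_force: [-0.0, -0.1, -2.4]
width: 0.608
gripper_force: 45.0
[502.34718808  29.25908524  82.97835881] [[-0.991, -0.1338, -0.0039], [-0.1338, 0.991, 0.0051], [0.0032, 0.0056, -1.0]] 7.690915160182131 [0.07530804 0.06072474 0.05381872]
```

View pics/p5.png

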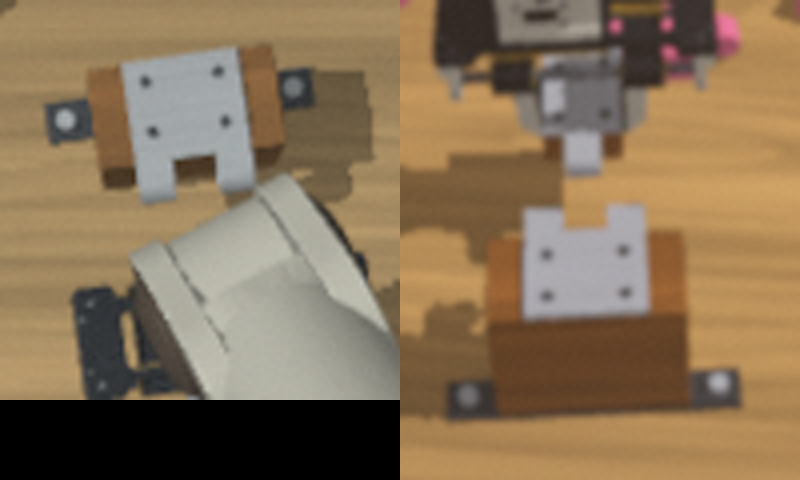

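The right half (scene view) shows the held leaf's single knuckle at crop (583,155), in front of the jamb gap at crop (586,215). I'll measure the knuckle against the gap in this one view, since the top faces of both should be at z=112.

```bash
cat > rel.py <<'E'
from m import *
import sys
def run(g,K,P,th=np.radians(7.5),leafroi=(290,203,302,217),show=None):
    ex=np.array([np.cos(th),np.sin(th)]); ey=np.array([-ex[1],ex[0]]); O=np.array([610,42.7])
    J=outline(g,K,P,(276,218,318,256),112,s=48,v=120); r=rect(J); print("jamb rect",r)
    L=outline(g,K,P,leafroi,112,s=48,v=120)
    j=np.c_[(J-O)@ex,(J-O)@ey]; l=np.c_[(L-O)@ex,(L-O)@ey]
    print("jamb x",np.percentile(j[:,0],[0,2,98,100]).round(1),"y",np.percentile(j[:,1],[2,98]).round(1))
    gp=j[(j[:,0]>3)&(j[:,0]<9)]; print("gap edges y",np.sort(gp[:,1])[[0,-1]].round(1),np.sort(gp[np.abs(gp[:,1])<25][:,1]).round(1)[[0,-1]])
    print("leaf x",l[:,0].min().round(1),l[:,0].max().round(1),"y",np.percentile(l[:,1],[5,95]).round(1))
    for k in np.linspace(l[:,0].min()+4,l[:,0].max()-6,4):
        q=l[np.abs(l[:,0]-k)<1.5][:,1]; print(" leaf slice",k.round(1),q.min().round(1),q.max().round(1))
    for nm,x in(("jamb",610),("leaf",550)):
        d=P[:3,3]-[x,42,100]; el=np.arctan2(d[2],np.hypot(d[0],0)); print(nm,"centre shift",12/np.tan(el),"sil",12/np.sin(el))
if __name__=="__main__":
    g=cv2.imread("pics/s5.png"); f,K,P=cam("scene"); run(g,K,P)
    h=cv2.cvtColor(g,cv2.COLOR_BGR2HSV)
    print(h[209,288:304].tolist()); print(h[204:218,296].tolist()); print(h[223,276:316:2].tolist())
E
python3 rel.py
```

```text
jamb rect (array([649.1,  51.1]), array([94.5, 81.2]), 8.1, [[596.5999755859375, 84.5999984741211], [608.0, 4.300000190734863], [701.5999755859375, 17.600000381469727], [690.2000122070312, 97.9000015258789]])
jamb x [-7.1 -6.5 87.1 87.4] y [-37.   43.8]
gap edges y [-37.   42.7] [-10.9  19.2]
leaf x -75.1 -34.7 y [-11.7  15.7]
 leaf slice -71.1 -12.8 16.2
 leaf slice -61.0 -10.0 15.6
 leaf slice -50.9 -10.0 15.5
 leaf slice -40.7 -8.7 14.4
jamb centre shift 10.144715704067085 sil 15.71353737120784
leaf centre shift 10.846883424501963 sil 16.175749751548935
[[13, 151, 103], [13, 144, 103], [12, 77, 120], [7, 22, 151], [150, 5, 168], [130, 9, 177], [125, 9, 176], [138, 7, 175], [132, 7, 175], [135, 9, 175], [120, 6, 176], [173, 12, 166], [13, 56, 151], [14, 121, 141], [16, 146, 138], [15, 146, 141]]
[[135, 9, 173], [135, 9, 178], [126, 7, 177], [130, 9, 175], [130, 9, 177], [132, 7, 175], [138, 8, 169], [135, 7, 155], [143, 8, 134], [12, 37, 137], [15, 102, 168], [17, 126, 192], [17, 133, 198], [18, 132, 195]]
[[16, 133, 121], [16, 135, 117], [15, 73, 132], [160, 5, 169], [132, 8, 170], [128, 6, 169], [135, 9, 170], [12, 43, 171], [17, 132, 186], [17, 132, 187], [17, 132, 187], [17, 132, 188], [16, 120, 187], [6, 14, 177], [120, 7, 177], [138, 7, 177], [124, 10, 177], [6, 22, 177], [17, 125, 188], [17, 132, 188]]
```

Results from the scene view:
- **Jamb gap centre:** about +3.7 mm across.
- **Leaf knuckle centre:** about +2.8 mm across.
- **Distance to go along x:** about 61 mm.

These agree with the kinematics once the camera offset is removed. I'll advance most of the way and watch the force.

```bash
python3 -m handwheel '[-1,0.008,0.0015,0.0003,0,0,0.001, -1,0.01,0.0016,0.0003,0,0,0.001, -1,0.01,0.0015,0,0,0,0, -1,0.008,0.0011,0,0,0,0, -1,0.007,0.001,0,0,0,0, -1,0.006,0.0008,0,0,0,0, -1,0.005,0.0007,0,0,0,0, -1,0.004,0.0005,0,0,0,0, -1,0.002,0,0,0,0,0, -1,0,0,0,0,0,0, -1,0,0,0,0,0,0, -1,0,0,0,0,0,0]' 45
python3 - <<'E'
from m import *
from scipy.spatial.transform import Rotation as R
s=arm.get_state(); M=R.from_quat(s["eef_rot"]).as_matrix(); print(s["tcp_pos"],M.round(4).tolist(),np.degrees(np.arctan2(-M[1,0],-M[0,0])),s["wrist_force"])
g,K,P=cam("scene"); cv2.imwrite("pics/s6.png",g); f,_,_=cam("top"); cv2.imwrite("pics/t6.png",f)
b=cv2.resize(g[190:270,265:330],None,fx=7,fy=7,interpolation=cv2.INTER_CUBIC); cv2.imwrite("pics/p6.png",b)
E
```

```text
t: 15.02
tcp_pos: [562.6, 36.8, 83.8]
eef_rot: [-0.067, 0.998, 0.002, -0.002]
wrist_force: [0.1, 0.3, -1.7]
width: 0.61
gripper_force: 45.0
[562.58672223  36.82700424  83.79060745] [[-0.9909, -0.1343, -0.0035], [-0.1343, 0.9909, 0.0044], [0.0029, 0.0048, -1.0]] 7.718199471418887 [ 0.12471152  0.28909114 -1.69269655]
```

View pics/p6.png

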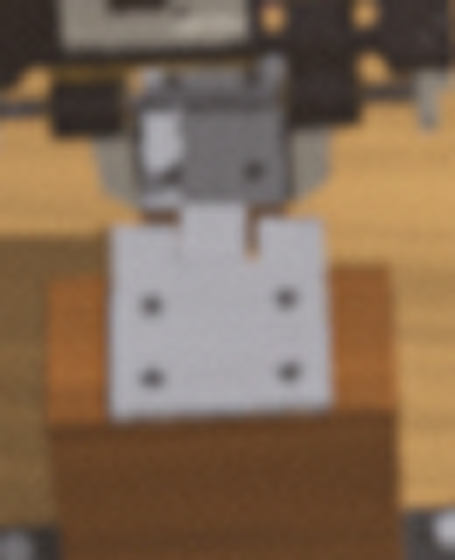

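The knuckle sits in the gap at crop (213,235). There is a clear slit on its right (crop 245–257) and hardly any on its left, so it needs about +1.5 mm in y. I'll shift it and then measure the slits and the fore-aft seam.

```bash
python3 -m handwheel '[-1,-0.0002,0.0015,0,0,0,0, -1,0,0,0,0,0,0, -1,0,0,0,0,0,0, -1,0,0,0,0,0,0]' 45
python3 - <<'E'
from m import *
g,K,P=cam("scene"); cv2.imwrite("pics/s7.png",g)
for k in range(3): g=g.astype(float)+cam("scene")[0]
g=(g/4)
b=g[:,:,2]-g[:,:,0]   # red-blue: brown vs grey
print("rows (R-B) cols 286..306")
for r in range(218,229): print(r,b[r,286:307].round().astype(int).tolist())
print("cols of shoulders rows 212..226")
for c in(286,287,288,289,301,302,303,304): print(c,b[212:227,c].round().astype(int).tolist(), g[212:227,c,1].round().astype(int).tolist())
th=np.radians(7.7); ex=np.array([np.cos(th),np.sin(th),0]); ey=np.array([-ex[1],ex[0],0]); s=arm.get_state(); print(s["tcp_pos"],s["wrist_force"])
B=np.r_[s["tcp_pos"][:2]+48*ex[:2],100]
for nm,x,y,z in(("plateL",-17,-22,12),("plateR",-17,22,12),("barrelL",-8.7,-20,8.2),("barrelR",-8.7,20,8.2),("gapL",0,-15,12),("gapR",0,15,12),("knL",0,-12.5,12),("knR",0,12.5,12)): print(nm,proj(K,P,B+x*ex+y*ey+[0,0,z]).round(2))
E
```

```text
t: 15.45
tcp_pos: [562.8, 38.5, 83.9]
eef_rot: [-0.067, 0.998, 0.002, -0.001]
wrist_force: [-0.2, -1.1, -2.6]
width: 0.606
gripper_force: 45.0
rows (R-B) cols 286..306
218 [0, -2, -2, -2, -3, 1, 0, 1, 1, 1, 1, 1, 0, 0, 2, 6, 7, 8, 8, 14, 28]
219 [7, 3, 4, 4, 4, 3, 0, -2, -2, -2, -2, -2, -2, -2, 4, 16, 23, 23, 25, 34, 52]
220 [32, 25, 25, 26, 23, 11, 0, -4, -4, -3, -4, -4, -4, -3, 5, 22, 28, 26, 28, 35, 46]
221 [38, 29, 29, 32, 31, 18, 1, -3, -4, -4, -4, -3, -4, -3, 4, 18, 13, 8, 8, 10, 16]
222 [11, 6, 8, 13, 22, 18, 2, -4, -3, -4, -4, -3, -4, -4, 4, 14, 4, -2, -2, -2, -1]
223 [-2, -3, -3, 2, 13, 15, 1, -4, -5, -3, -4, -3, -4, -3, 4, 14, 3, -4, -2, -3, -4]
224 [-4, -4, -4, -1, 8, 12, 1, -4, -4, -3, -4, -4, -4, -3, 5, 14, 3, -4, -3, -3, -3]
225 [-4, -4, -4, -2, 6, 11, 1, -4, -4, -4, -3, -4, -4, -2, 6, 17, 6, -4, -4, -2, -3]
226 [-3, -4, -4, -3, 5, 11, 2, -3, -3, -3, -3, -4, -4, -2, 6, 16, 4, -3, -4, -4, -3]
227 [-4, -4, -4, -3, 2, 6, -1, -4, -4, -4, -3, -2, -3, -3, 2, 6, 1, -4, -4, -4, -3]
228 [-4, -4, -4, -4, -3, -1, -3, -4, -4, -3, -3, -3, -3, -2, -2, -1, -3, -4, -5, -4, -4]
cols of 
[... 628 characters left out ...]
72, 83, 98, 106, 106, 103, 106, 122, 134, 138, 136, 140, 149]
302 [3, 6, 7, 5, 3, 2, 7, 23, 28, 13, 4, 3, 3, 6, 4] [101, 85, 74, 86, 100, 105, 103, 90, 96, 131, 154, 158, 157, 157, 161]
303 [3, 4, 4, 3, 2, 2, 8, 23, 26, 8, -2, -4, -4, -4, -3] [106, 98, 93, 99, 105, 108, 102, 90, 100, 144, 169, 172, 170, 170, 171]
304 [2, 3, 3, 2, 2, 2, 8, 25, 28, 8, -2, -2, -3, -4, -4] [106, 104, 104, 105, 106, 107, 101, 89, 99, 142, 168, 172, 171, 172, 171]
[562.82544442  38.3773678   83.84414297] [ 0.10908969  0.06651895 -1.65298198]
plateL [286.85 218.66]
plateR [303.25 217.97]
barrelL [287.68 221.89]
barrelR [302.62 221.26]
gapL [289.47 223.34]
gapR [300.75 222.87]
knL [290.41 223.3 ]
knR [299.81 222.91]
```

```bash
python3 - <<'E'
from m import *
g=cv2.imread("pics/s5.png").astype(float); _,K,P=cam("scene"); b=g[:,:,2]-g[:,:,0]
for c in(288,289,301,302,303): print(c,b[198:214,c].astype(int).tolist(),g[198:214,c,1].astype(int).tolist())
for c in(294,296,298): print("end",c,b[206:220,c].astype(int).tolist(),g[206:220,c,1].astype(int).tolist())
th=np.radians(7.7); ex=np.array([np.cos(th),np.sin(th),0]); ey=np.array([-ex[1],ex[0],0])
B=np.r_[np.array([502.35,29.26])+48*ex[:2],99.4]
for nm,x,y,z in(("plateL",-17,-20,12),("plateR",-17,22,12),("plateL-3",-17,-20,9),("batten bottom",-17,-20,-18),("end",8.8,0,-8.2),("end",8.2,0,-8.8),("end",9.5,0,-7.5)): print(nm,proj(K,P,B+x*ex+y*ey+[0,0,z]).round(2))
E
```

```text
288 [2, 3, 5, 3, 1, 13, 36, 56, 62, 63, 59, 61, 61, 64, 65, 62] [118, 96, 98, 114, 128, 114, 83, 63, 62, 63, 65, 69, 80, 89, 92, 95]
289 [3, 4, 4, 1, 3, 13, 35, 53, 58, 57, 56, 58, 58, 61, 61, 64] [101, 80, 93, 115, 125, 113, 86, 70, 66, 68, 68, 70, 83, 91, 91, 95]
301 [8, 4, 3, 2, 10, 27, 45, 52, 50, 48, 53, 67, 78, 83, 86, 92] [73, 84, 99, 106, 103, 89, 75, 72, 71, 75, 85, 106, 130, 143, 144, 146]
302 [6, 5, 2, 3, 8, 29, 50, 61, 59, 60, 65, 79, 88, 96, 98, 99] [86, 95, 107, 109, 101, 83, 67, 60, 63, 62, 71, 100, 127, 141, 143, 146]
303 [4, 4, 3, 2, 9, 30, 53, 61, 60, 60, 67, 81, 93, 96, 97, 98] [99, 104, 107, 109, 100, 84, 67, 63, 65, 61, 75, 101, 129, 142, 144, 146]
end 294 [-3, -3, -3, -5, -3, -1, -2, 15, 57, 89, 101, 100, 100, 99] [171, 172, 172, 170, 162, 149, 131, 119, 132, 145, 151, 151, 149, 148]
end 296 [-4, -4, -4, -3, -2, -2, -1, 20, 67, 95, 103, 101, 100, 99] [172, 169, 171, 170, 164, 151, 130, 125, 135, 150, 155, 153, 150, 149]
end 298 [-4, -3, -4, -4, -1, -2, 0, 22, 71, 97, 103, 102, 101, 100] [170, 173, 171, 172, 163, 151, 131, 124, 138, 151, 154, 153, 153, 151]
plateL [287.3  202.21]
plateR [302.47 201.58]
plateL-3 [287.36 202.95]
batten bottom [287.95 209.52]
end [294.98 213.72]
end [294.99 213.7 ]
end [294.97 213.74]
```

The lateral slits are now equal to within about 0.3 mm. The strip of brown between the leaf's shoulder and the barrels is about 1.15 px wide where 1.75 px is expected, so the leaf is about 2 mm too far in. I'll back off 2 mm along x and check again.

```bash
python3 -m handwheel '[-1,-0.002,-0.0002,0,0,0,0, -1,0,0,0,0,0,0, -1,0,0,0,0,0,0, -1,0,0,0,0,0,0, -1,0,0,0,0,0,0]' 45
python3 - <<'E'
from m import *
g=sum(cam("scene")[0].astype(float) for k in range(4))/4; cv2.imwrite("pics/s8.png",g); b=g[:,:,2]-g[:,:,0]
for c in(286,287,288,303,304): print(c,b[214:227,c].round().astype(int).tolist(),"width",((b[216:226,c]+3)/64).sum().round(2))
for r in range(223,227): print(r,b[r,287:305].round().astype(int).tolist())
s=arm.get_state(); print(s["tcp_pos"],s["wrist_force"],s["qvel"].round(4))
cv2.imwrite("pics/p8.png",cv2.resize(g[170:270,240:340].astype(np.uint8),None,fx=5,fy=5,interpolation=cv2.INTER_CUBIC))
E
```

```text
t: 16.12
tcp_pos: [560.9, 38.2, 83.9]
eef_rot: [-0.067, 0.998, 0.002, -0.001]
wrist_force: [0.5, -0.2, -2.5]
width: 0.607
gripper_force: 45.0
286 [2, 2, 1, -1, 2, 22, 50, 42, 12, -3, -4, -4, -4] width 2.32
287 [0, 1, 0, -3, 0, 16, 40, 31, 6, -3, -4, -4, -4] width 1.67
288 [0, 2, 0, -2, 0, 17, 40, 32, 8, -2, -4, -4, -5] width 1.79
303 [4, 3, 2, 2, 12, 32, 31, 8, -2, -4, -3, -3, -3] width 1.62
304 [3, 2, 2, 4, 16, 37, 32, 8, -4, -4, -3, -4, -4] width 1.8
223 [-3, -2, 2, 12, 14, 2, -4, -3, -4, -3, -3, -4, -3, 4, 13, 2, -4, -4]
224 [-4, -4, -2, 8, 13, 2, -4, -4, -3, -2, -4, -4, -2, 6, 15, 3, -3, -3]
225 [-4, -4, -3, 7, 14, 4, -3, -3, -3, -3, -4, -3, -2, 8, 19, 5, -3, -4]
226 [-4, -5, -2, 8, 18, 6, -3, -4, -2, -4, -4, -3, -2, 9, 18, 6, -3, -4]
[560.85764476  38.21548262  83.83669341] [-0.00757962  0.39330201 -2.45523644] [ 0.0002 -0.0001  0.0003  0.0009 -0.0014 -0.0007  0.0022][ WARN:0@2.924] global loadsave.cpp:1063 imwrite_ Unsupported depth image for selected encoder is fallbacked to CV_8U.
```

View pics/p8.png

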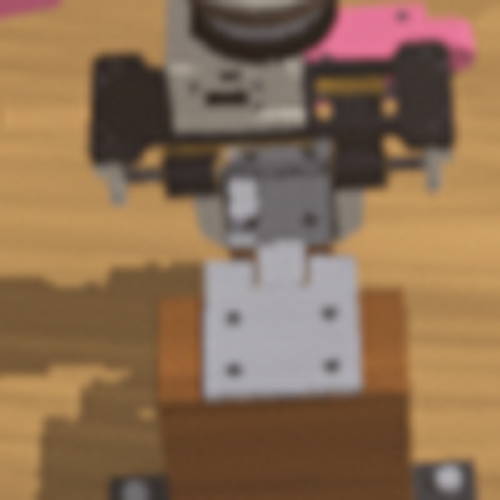

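The knuckle is centred in the gap, with equal slits at crop (257,268) and (308,268). The strip is now 1.72 px wide against 1.75 expected, the arm is still, and the wrist force is just the leaf's weight. I'll hand in.

```bash
python3 -m handwheel '[-1,0,0,0,0,0,0, -1,0,0,0,0,0,0, -1,0,0,0,0,0,0, -1,0,0,0,0,0,0]' 45
python3 -c "
from station import order
print(order.job_done())"
```

```text
t: 16.65
tcp_pos: [560.8, 38.2, 83.9]
eef_rot: [-0.067, 0.998, 0.002, -0.001]
wrist_force: [-0.5, -0.3, -2.0]
width: 0.608
gripper_force: 45.0
the job is handed in; nothing more can be done
None
```

I laid the pin on the middle of the trivet, then handed the job in at 16.65 s with the single-knuckle leaf held level and steady between the jamb knuckles; the holes line up as far as the scene camera shows, height was set from arm readings alone, and no verdict came back.

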